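# Index the work table with its freewheel lever

## Robot

A 6-joint arm with a two-finger parallel gripper is mounted at the origin on the work surface. World frame = base frame: x ahead of the robot, y to its left, z up, the work surface at z = 0. Lengths are in mm, angles in rad, forces in N, time in s.
With the tool pointing down it reaches from about 250 to 800 mm from the base axis. Payload 3.9 kg.
Tool frame: the origin (TCP) lies midway between the tips of the shut fingers; the grasp point (between the pads) lies 19 mm behind it; x points along the fingers, z is the direction in which the jaws open and shut, and the axes are right-handed (so a half turn about x gives the same grasp; the last joint's range is limited). The gripper opens to 85 mm and grips with 20 to 120 N. Pads are 22 mm wide; open, the fingers measure 114 mm over their backs; the gripper's body (76 mm by 85 mm) begins 54 mm behind the grasp point. The pads swing forward as they close: fully open they stand 13 mm farther back than shut.
Start: joints at [-1.33, 0.26, -0.138, 1.173, 0, 1.571], TCP at [125.198, -509.844, 231.304] pointing down, gripper open.
Joint ranges: [-2.78, 2.78], [-0.83, 1.72], [-1.28, 1.37], [-1.9, 2.12], [-1.57, 1.48], [-3.14, 3.14]. Speed limits (rad/s): [2.57, 2.57, 3.14, 3.14, 3.14, 3.14].

## Interface

Orientations are given as a unit quaternion [w, x, y, z].
In Python, from cell import read_state, imaging, arm gives the robot as it stands.
- The arm moves only by the shell command python3 -m inch 'ROWS' [FORCE]. ROWS is a JSON object of lists of equal length, an entry for each row: "offset": the shift along the tool's x, y, z in m, a list of three; "roll": the turn about the tool's x in degrees; "grip": the finger opening in m, from 0 to 0.0854. In form: {"offset": [[tx, ty, tz], ...], "roll": [roll, ...], "grip": [grip, ...]}. A call has 1 to 12 rows; each row is the pose to reach, as a shift and turn from the pose measured when the call began, along the tool's axes at that moment; what a row does not reach only later rows make up. A row lasts 1/10 s, in which the tool goes at most 50 mm and 8.59 degrees, less where a joint would pass 70% of its speed; a pose out of reach is approached as far as the arm can. A call with a gripper value outside its range is refused whole. The fingers move at their own pace and stop on an object; FORCE is the grip in N (left out, the last holds). Time passes only in rows, so rows that repeat a pose let the fingers close. It gives the time, the measured TCP pose, the force and the opening at its end, in the units of the state.
- read_state(): the state, without advancing time (a new reading comes with each control period).
- imaging.get_image(name): name is "side" or "top" or "wrist"; returns the picture (480x640x3 uint8, red, green, blue); there is no depth.
- imaging.camera_params(name): a dict with "intrinsics" (3x3 intrinsics, pixels), "rvec" (rotation vector, rad) and "tvec" (3), from world to camera coordinates, as OpenCV has them; the wrist camera has in their place "T_tool_cam" (4x4, takes a point from camera to tool coordinates, whose origin is the TCP and whose axes are the tool frame's). Camera axes: x right, y down, z forward; pixel columns grow to the right and rows downward; lengths in mm; the calibration is good to about 2 mm. A picture is of the moment at which its call begins: read the wrist's pose just before it. camera_params takes no time and is no camera call.
- arm.finish_job(): hands the job in, once; it reports no verdict.
The state is a dict: "clock": time; "joint_pos": joint angles; "qvel": joint speeds; "joint_efforts": joint torques, N m; "eef_pos": TCP position; "orientation": TCP orientation; "wrist_force": force on the tool from outside, world axes, zero at the start; "moment": the same for the moment, N m; "gripper_width": opening from 0.0 (shut) to 1.0 (fully open).
Only numpy, scipy, OpenCV 4.12 (cv2) and the standard library are available. Lean on these libraries where they do the work, as an engineer would, in place of code of your own. Each camera call takes 0.05 s, during which the arm holds its last target.

## Task

Two look-alike indexing tables stand on the bench, but only one has a freewheel lever that drives its disc clockwise (seen from above): find it by trying the levers, then work that lever to and fro until the lug on its disc lines up with its fixed pointer. Finish with that lever swung back, the loose way, to its stop, and let go. Turn the discs with their levers only, never by touching them, and do not disturb the piston and the bottle.

Things in the scene. Friction and masses are not known exactly. Their poses are not given: they have to be found in the camera images.
- rig_a: One of two look-alike indexing tables: green base 200 x 200 x 30 mm fixed to the bench, steel disc 170 mm across turning on a vertical axis. Origin: on that axis, at bench height; +x points to the fixed pointer, the lever leaves on the -x side, two stop pins 52 mm high at (-70, +-90) mm. Which one stands left and which right changes.
- lever_a (a joint): Swing of rig_a's lever about the table's axis, rad: 0 = along the rig's -x, positive counterclockwise from above, stops at -0.75 and +0.75. One way it grips (after up to 0.22 of slack) and carries the disc along one to one, other way it runs loose and the disc stays. One rig grips clockwise, the other counterclockwise, unmarked: try it. 6 N at the handle to drive, 1 N loose. It stays where left.
- handle_a (a point): Centre of the top of the lever's handle: upright black cylinder, 20 mm across, 50 to 108 mm above the bench (this point: 108 mm), 170 mm from the turning axis. Below it a steel foot 36 mm across and the steel lever arm, 24 mm wide, 34 to 50 mm above the bench.
- disc_a: Turning disc of rig_a, top 72 mm above the bench, with a strapped-on aluminium pump cover (up to 118 mm) and the index lug. Origin: on the turning axis at bench height; x axis points to the lug. Not to be touched. A brake holds it still; the lever cannot turn it back, so after an overshoot it must go all the way round again.
- index_a (a point): Outer tip of rig_a's index lug: steel bar 12 mm wide lying radially on the disc, sticking out 12 mm beyond the rim, with a smaller step on top (the only thing projecting from the rim). The point is 97 mm from the axis, 65 mm above the bench.
- pointer_a (a point): Inner tip of rig_a's fixed pointer: steel bar 12 mm wide on a green bracket on the base's +x side, pointing at the axis. 104 mm from the axis, 65 mm above the bench. With lug and pointer in line the two bars lie end to end, 7 mm apart.
- rig_b: One of two look-alike indexing tables: green base 200 x 200 x 30 mm fixed to the bench, steel disc 170 mm across turning on a vertical axis. Origin: on that axis, at bench height; +x points to the fixed pointer, the lever leaves on the -x side, two stop pins 52 mm high at (-70, +-90) mm. Which one stands left and which right changes.
- lever_b (a joint): Swing of rig_b's lever about the table's axis, rad: 0 = along the rig's -x, positive counterclockwise from above, stops at -0.75 and +0.75. One way it grips (after up to 0.22 of slack) and carries the disc along one to one, other way it runs loose and the disc stays. One rig grips clockwise, the other counterclockwise, unmarked: try it. 6 N at the handle to drive, 1 N loose. It stays where left.
- handle_b (a point): Centre of the top of the lever's handle: upright black cylinder, 20 mm across, 50 to 108 mm above the bench (this point: 108 mm), 170 mm from the turning axis. Below it a steel foot 36 mm across and the steel lever arm, 24 mm wide, 34 to 50 mm above the bench.
- disc_b: Turning disc of rig_b, top 72 mm above the bench, with a strapped-on aluminium pump cover (up to 118 mm) and the index lug. Origin: on the turning axis at bench height; x axis points to the lug. Not to be touched. A brake holds it still; the lever cannot turn it back, so after an overshoot it must go all the way round again.
- index_b (a point): Outer tip of rig_b's index lug: steel bar 12 mm wide lying radially on the disc, sticking out 12 mm beyond the rim, with a smaller step on top (the only thing projecting from the rim). The point is 97 mm from the axis, 65 mm above the bench.
- pointer_b (a point): Inner tip of rig_b's fixed pointer: steel bar 12 mm wide on a green bracket on the base's +x side, pointing at the axis. 104 mm from the axis, 65 mm above the bench. With lug and pointer in line the two bars lie end to end, 7 mm apart.
- piston: Loose bystander: aluminium piston standing upright between the two tables, 76 mm across, 62 mm high. Origin: centre of its underside.
- oil: Loose bystander: grey bottle standing between the two tables, 60 mm across, 130 mm high. Origin: centre of its underside. Bottle and piston stand one nearer the robot, one farther, either way round.

How it is judged (in metres and radians):
At the end, for the whole second after the job is handed in: On the table that drives clockwise, the lug's tip is on the pointer's side and within 7 mm sideways of the pointer's centre line (4 degrees), the disc is at rest and the lever is within 0.15 rad of the stop ending its loose swing. The other table may be left anyhow (x of index_b in the frame of rig_b above 0.05 m and y of index_b in the frame of rig_b between -0.007 and 0.007 m and value of joint lever_b above 0.6 rad and angular speed of disc_b below 0.05 rad/s); the robot touches nothing.
It fails at once if the robot pushes on a disc or what it carries instead of the lever (contact force between any of the fingers, the arm and disc_a above 1 N or contact force between any of the fingers, the arm and disc_b above 1 N).
It fails at once if the piston or the bottle is shifted by more than 15 mm or tipped (distance of any of piston, oil from where it was at the start of the episode above 0.015 m or angle between any of piston, oil's own z axis and vertical above 0.3 rad).
It also fails if it takes over 72 s, if anything falls off the work surface, if the arm or the gripper's body presses on something with over 40 N, if the wrist force passes 120 N, or if a joint passes its speed limit or range.

## Working session

There is one attempt and no reset: what is moved stays moved. The work goes in short steps, Python scripts to look and compute and a shell command to move; the robot and the scene stay as the last step left them, time stands still between calls to the robot, and variables do not carry over. Pictures are saved under pics/ and viewed, and the job is handed in when it is done.

```bash
ls; mkdir -p pics
python3 - <<'E'
from cell import read_state, imaging, arm
import cv2
print(read_state())
for n in("side","top"):
    im=imaging.get_image(n); cv2.imwrite(f"pics/{n}0.png",im[:,:,::-1]); print(imaging.camera_params(n))
print(imaging.camera_params("wrist"))
E
```

```text
pics
{'clock': 0.0, 'joint_pos': array([-1.32996822e+00,  2.60695329e-01, -1.39410617e-01,  1.17268576e+00,
        3.21011622e-05,  1.57084175e+00]), 'qvel': array([ 0.00049744,  0.00052553,  0.00078387, -0.00024415,  0.00116964,
        0.00019191]), 'joint_efforts': array([ 4.67774214e-05, -4.05679786e+01,  2.53921133e+01,  1.89124024e-02,
        1.74149454e-04, -3.80157239e-08]), 'eef_pos': array([ 125.06008241, -509.17041104,  230.44325085]), 'orientation': array([ 0.55588277,  0.43677452,  0.5569791 , -0.43588606]), 'wrist_force': array([-0.18075702, -0.96307811,  0.35323042]), 'moment': array([ 0.01495297, -0.01509507, -0.02123391]), 'gripper_width': 1.001596904437869}
{'intrinsics': array([[508.83607187,   0.        , 322.16481489],
       [  0.        , 508.83607187, 231.46539934],
       [  0.        ,   0.        ,   1.        ]]), 'rvec': array([ 0.9706343 , -2.41866635,  1.12706476]), 'tvec': array([429.4356207 , 312.61287607, 674.74431409])}
{'intrinsics': array([[529.84262196,   0.        , 318.41931329],
       [  0.        , 529.84262196, 240.3248157 ],
       [  0.        ,   0.        ,   1.        ]]), 'rvec': array([ 2.1893075 , -2.1873194 ,  0.06566919]), 'tvec': array([5.79003699e-01, 5.99152113e+02, 1.11249441e+03])}
{'intrinsics': array([[359.4571716 ,   0.        , 324.3848386 ],
       [  0.        , 359.4571716 , 245.81926614],
       [  0.        ,   0.        ,   1.        ]]), 'T_tool_cam': array([[-2.92925773e-04, -3.15945701e-01,  9.48777228e-01,
        -1.43586396e+02],
       [-1.03388050e-03, -9.48776666e-01, -3.15945833e-01,
         8.16280713e+01],
       [ 9.99999423e-01, -1.07347095e-03, -4.87289613e-05,
        -3.94003446e-01],
       [ 0.00000000e+00,  0.00000000e+00,  0.00000000e+00,
         1.00000000e+00]])}
```

View pics/top0.png

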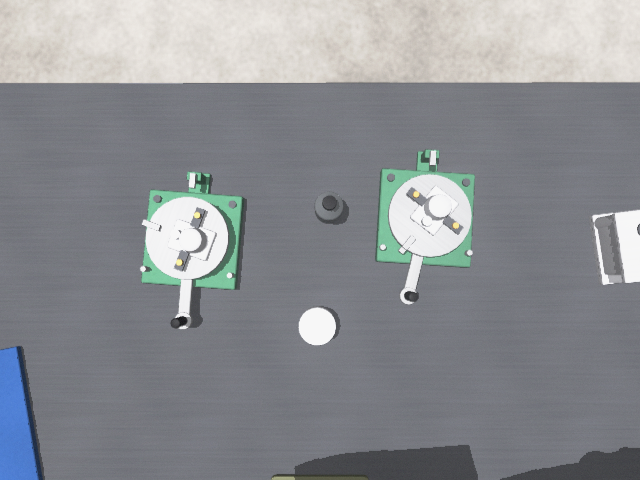

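View pics/side0.png

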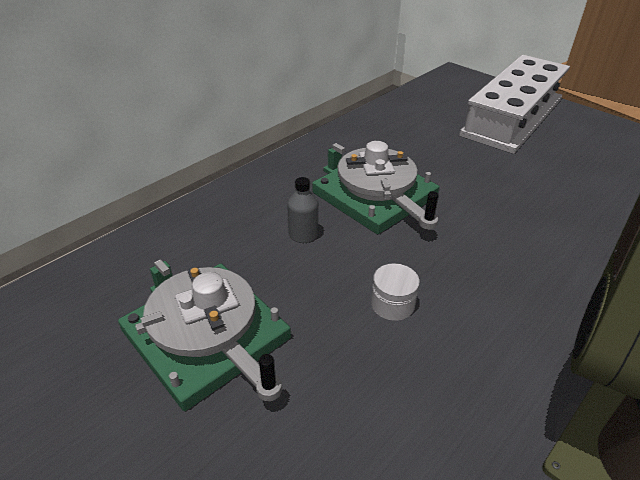

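```bash
cat > h.py <<'E'
import numpy as np, cv2
from cell import read_state, imaging, arm
from scipy.spatial.transform import Rotation as R
P={n:imaging.camera_params(n) for n in("side","top")}
def ray(n,uv,z):
    p=P[n];Rm=cv2.Rodrigues(p["rvec"])[0];c=-Rm.T@p["tvec"]
    d=Rm.T@np.linalg.inv(p["intrinsics"])@np.array([uv[0],uv[1],1.]);return (c+d*(z-c[2])/d[2])
def proj(n,X):
    p=P[n];return cv2.projectPoints(np.array([X],float),p["rvec"],p["tvec"],p["intrinsics"],None)[0].ravel()
def crop(im,x0,y0,x1,y1,f,name):
    cv2.imwrite(name,cv2.resize(im[y0:y1,x0:x1,::-1],None,fx=f,fy=f,interpolation=cv2.INTER_CUBIC))
def axes():
    s=read_state();q=s["orientation"];return s,R.from_quat(np.r_[q[1:],q[0]]).as_matrix()
E
python3 - <<'E'
from h import *
im=cv2.imread("pics/top0.png")[:,:,::-1]
crop(im,120,150,270,350,4,"pics/L0.png") 
crop(im,360,135,510,320,4,"pics/R0.png")
s,A=axes();print(A.round(3))
E
```

```text
[[-0.     0.971  0.238]
 [ 0.002  0.238 -0.971]
 [-1.     0.    -0.002]]
```

Run:
```python
import cv2
a=cv2.imread("pics/L0.png")[:600];b=cv2.imread("pics/R0.png")
for n,i in(("L",a),("R",b)):
  cv2.imwrite(f"pics/{n}0b.png",i[:600]); print(i.shape)
```

```text
(600, 600, 3)
(740, 600, 3)
```

View pics/L0b.png

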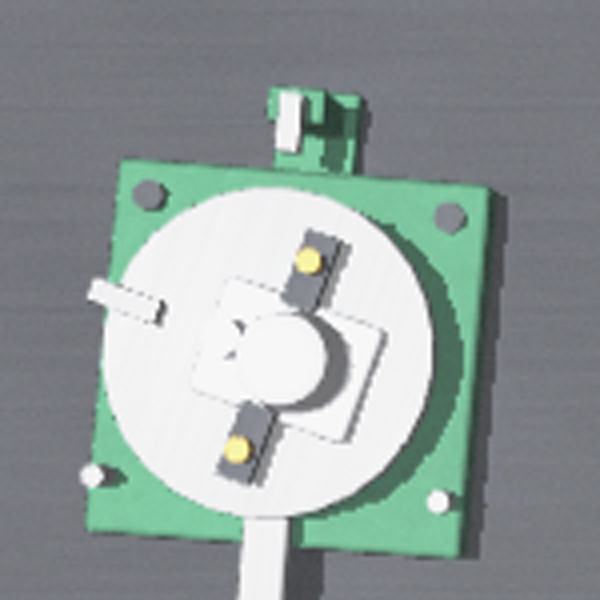

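View pics/R0b.png

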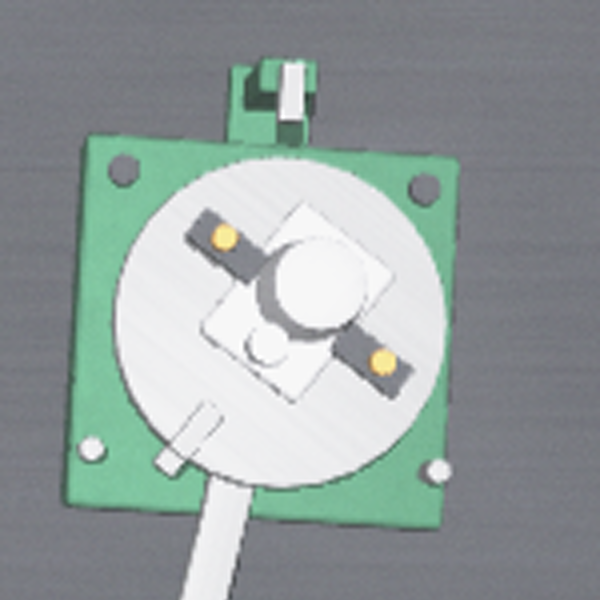

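```bash
cat >> h.py <<'E'
def wrap(a): return (a+np.pi)%(2*np.pi)-np.pi
E
python3 - <<'E'
from h import *
im=cv2.imread("pics/top0.png")
g=cv2.cvtColor(im,cv2.COLOR_BGR2GRAY)
for n,(p1,p2,d,pt,lt,reg) in {"L":((143,268.3),(229.5,275.2),(187,238),(192,187.7),(120+93/4,150+290/4),(160,300,210,335)),"R":((383,246.7),(469.5,252.2),(430,215.5),(432.7,165),(360+168/4,135+468/4),(390,280,430,310))}.items():
    a=ray("top",p1,52);b=ray("top",p2,52);y=(a-b)[:2];print(n,"pin d",np.linalg.norm(y));y/=np.linalg.norm(y)
    x=np.array([y[1],-y[0]]);ax=(a+b)[:2]/2+70*x;dc=ray("top",d,72)[:2]
    print("axis pins",ax,"disc",dc,"yaw",np.degrees(np.arctan2(x[1],x[0])))
    t=ray("top",pt,71)[:2]-dc;print("ptr ang",np.degrees(np.arctan2(t[1],t[0])),np.linalg.norm(t))
    t=ray("top",lt,71)[:2]-dc;print("lug ang",np.degrees(np.arctan2(t[1],t[0])),np.linalg.norm(t))
    x0,y0,x1,y1=reg;m=(g[y0:y1,x0:x1]<45).astype(np.uint8)
    k,l,st,c=cv2.connectedComponentsWithStats(m)
    for i in range(1,k):
        if st[i,4]>15:print("dark",st[i],c[i]+[x0,y0])
    crop(im[:,:,::-1],x0,y0,x1,y1,8,f"pics/h{n}.png")
for n,uv in(("bottle",(329,203)),("piston",(317,327))):print(n,ray("top",uv,130 if n=="bottle" else 62))
E
```

```text
L pin d 179.6062453202512
axis pins [601.5817827  268.60065809] disc [600.33513251 268.59857299] yaw -4.487999124878192
ptr ang -4.586990664386925 103.77164674727663
lug ang 70.62194185226545 95.60533963034095
dark [16 17 11  9 57] [181.78947368 320.29824561]
R pin d 179.08661536495035
axis pins [ 648.20050837 -226.4212925 ] disc [ 646.72604444 -226.51695805] yaw -3.5962875277697197
ptr ang -3.8495700801581205 104.5617182713693
lug ang 142.29403715672254 94.15099313437464
bottle [664.4902987 -19.5567258 130.       ]
piston [419.92341048   3.71789319  62.        ]
```

View pics/hL.png

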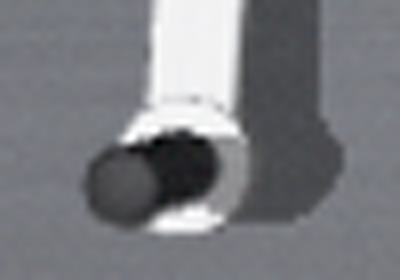

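View pics/hR.png

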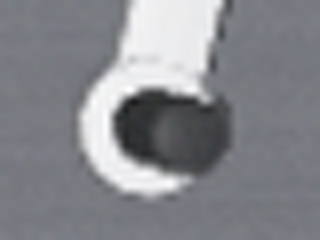

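```bash
cat >> h.py <<'E'
RIG={"L":(np.array([601.,268.6]),np.radians(-4.5)),"R":(np.array([647.3,-226.5]),np.radians(-3.7))}
def hpos(n,l,r=170):
    c,y=RIG[n];t=y+np.pi+l;return c+r*np.array([np.cos(t),np.sin(t)])
def plan(n,ls,z=68,r=170,tz=None):
    """offsets in tool axes + roll so tool z is tangential at each lever angle"""
    s,A=axes();p=s["eef_pos"];print("t",s["clock"],"pos",p.round(1),"F",s["wrist_force"].round(1))
    for l in ls:
        h=np.r_[hpos(n,l,r),z];o=A.T@(h-p)/1000
        t=RIG[n][1]+np.pi+l+np.pi/2; zt=np.array([np.cos(t),np.sin(t),0])
        b=[A[:,1]@zt,A[:,2]@zt]; ro=np.degrees(np.arctan2(-b[0],b[1]))
        ro=(ro+90)%180-90
        print(round(l,3),h.round(1),"off",o.round(4),"roll",round(ro,1))
E
python3 - <<'E'
from h import *
for n,uv in(("L",(175.4,323.4)),("R",(413.75,296.9))):
    h=ray("top",uv,108)[:2];c,y=RIG[n];d=h-c;print(n,h,np.linalg.norm(d),"lever",wrap(np.arctan2(d[1],d[0])-y-np.pi))
E
```

```text
L [431.12861537 279.40902859] 170.21493006039645 lever 0.014994823975727378
R [ 483.03639178 -185.34573293] 169.3405051465751 lever -0.1809077191540145
```

Run:
```python
from h import *
plan("R",[-0.18],z=160);plan("R",[-0.18],z=68)
```

```text
t 0.1 pos [ 125.1 -509.3  230.6] F [ 0.4 -0.8 -0.1]
-0.18 [ 482.4 -185.3  160. ] off [ 0.071   0.4242 -0.2293] roll 27.8
t 0.1 pos [ 125.1 -509.3  230.6] F [ 0.4 -0.8 -0.1]
-0.18 [ 482.4 -185.3   68. ] off [ 0.163   0.4242 -0.2291] roll 27.8
```

```bash
python3 -m inch '{"offset": [[0.0,0.042,-0.023],[0.0,0.085,-0.046],[0.0,0.127,-0.069],[0.01,0.17,-0.092],[0.02,0.212,-0.115],[0.03,0.254,-0.138],[0.04,0.297,-0.16],[0.05,0.339,-0.183],[0.06,0.382,-0.206],[0.07,0.424,-0.229],[0.07,0.424,-0.229],[0.07,0.424,-0.229]], "roll": [5,10,15,20,25,28,28,28,28,28,28,28], "grip": [0.085,0.085,0.085,0.085,0.085,0.085,0.085,0.085,0.085,0.085,0.085,0.085]}' 20
python3 - <<'E'
from h import *
plan("R",[-0.18],z=68)
im=imaging.get_image("wrist");cv2.imwrite("pics/w1.png",im[:,:,::-1])
E
```

```text
clock: 1.3
eef_pos: [482.0, -184.6, 160.1]
orientation: [-0.434, -0.557, -0.436, 0.558]
wrist_force: [-1.0, -0.7, 0.2]
gripper_width: 0.994
t 1.3 pos [ 482.  -184.6  160.1] F [-1.  -0.7  0.2]
-0.18 [ 482.4 -185.3   68. ] off [0.0921 0.0008 0.0007] roll -0.0
```

View pics/w1.png

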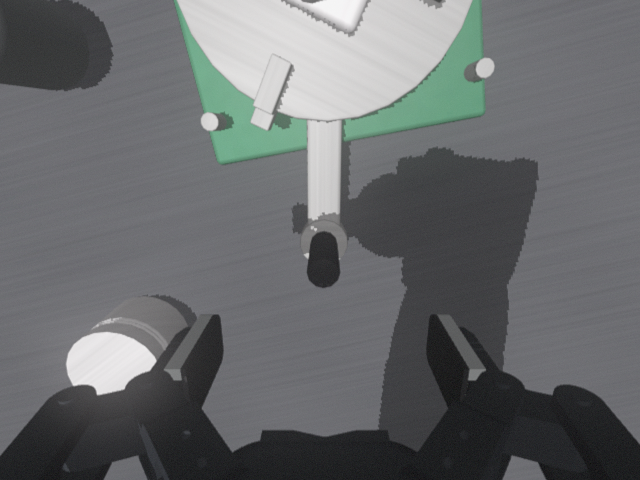

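```bash
python3 -m inch '{"offset": [[0.045,0.0,0.0],[0.092,0.001,0.0],[0.092,0.001,0.0],[0.092,0.001,0.0],[0.092,0.001,0.0],[0.092,0.001,0.0],[0.092,0.001,0.0]], "roll": [0,0,0,0,0,0,0], "grip": [0.085,0.085,0.05,0.024,0.024,0.024,0.024]}' 20
python3 - <<'E'
from h import *
plan("R",[-.1,0,.1,.2,.3,.4,.5,.6,.68,.74],z=68)
E
```

```text
clock: 2.05
eef_pos: [483.6, -186.2, 70.4]
orientation: [0.435, 0.558, 0.434, -0.557]
wrist_force: [-1.0, -0.0, -0.6]
gripper_width: 0.282
t 2.05 pos [ 483.6 -186.2   70.4] F [-1.  -0.  -0.6]
-0.1 [ 479.6 -198.6   68. ] off [ 0.0024 -0.0009  0.0131] roll -4.7
0 [ 477.7 -215.5   68. ] off [0.0024 0.0014 0.0299] roll -10.5
0.1 [ 477.4 -232.5   68. ] off [0.0024 0.0053 0.0464] roll -16.2
0.2 [ 478.9 -249.5   68. ] off [0.0024 0.0108 0.0625] roll -21.9
0.3 [ 482.  -266.2   68. ] off [0.0024 0.018  0.0779] roll -27.7
0.4 [ 486.8 -282.5   68. ] off [0.0024 0.0266 0.0926] roll -33.4
0.5 [ 493.2 -298.2   68. ] off [0.0023 0.0366 0.1063] roll -39.1
0.6 [ 501.1 -313.2   68. ] off [0.0024 0.048  0.1189] roll -44.9
0.68 [ 508.5 -324.6   68. ] off [0.0024 0.058  0.1281] roll -49.4
0.74 [ 514.6 -332.8   68. ] off [0.0024 0.0659 0.1345] roll -52.9
```

```bash
python3 -m inch '{"offset": [[0.002,-0.001,0.013],[0.002,0.001,0.03],[0.002,0.005,0.046],[0.002,0.011,0.0625],[0.002,0.018,0.078],[0.002,0.0265,0.0925],[0.002,0.0365,0.106],[0.002,0.048,0.119],[0.002,0.058,0.128],[0.002,0.063,0.132],[0.002,0.063,0.132]], "roll": [-5,-10,-16,-22,-28,-33,-39,-45,-49,-51,-51], "grip": [0.024,0.024,0.024,0.024,0.024,0.024,0.024,0.024,0.024,0.024,0.024]}' 20
python3 - <<'E'
from h import *
im=imaging.get_image("top");crop(im,330,120,530,320,3,"pics/t2.png")
plan("R",[.6,.4,.2,0,-.1],z=68)
E
```

```text
clock: 3.15
eef_pos: [513.5, -330.8, 69.2]
orientation: [0.633, 0.317, 0.631, -0.316]
wrist_force: [0.2, 0.0, 0.8]
gripper_width: 0.282
t 3.2 pos [ 513.  -330.1   69.1] F [ 0.2 -0.6  0.2]
0.6 [ 501.1 -313.2   68. ] off [ 0.001   0.0006 -0.0206] roll 6.1
0.4 [ 486.8 -282.5   68. ] off [ 0.001   0.0075 -0.0538] roll 17.6
0.2 [ 478.9 -249.5   68. ] off [ 0.001   0.0209 -0.085 ] roll 29.0
0 [ 477.7 -215.5   68. ] off [ 0.001   0.0403 -0.1129] roll 40.5
-0.1 [ 479.6 -198.6   68. ] off [ 0.001   0.0519 -0.1253] roll 46.2
```

View pics/t2.png

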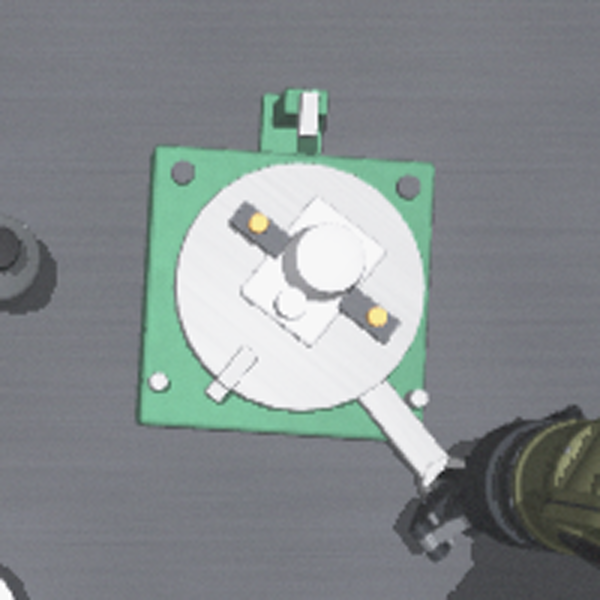

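Run:
```python
from h import *
plan("R",np.arange(.6,-.75,-.12),z=68)
```

```text
t 3.2 pos [ 513.  -330.1   69.1] F [ 0.2 -0.6  0.2]
0.6 [ 501.1 -313.2   68. ] off [ 0.001   0.0006 -0.0206] roll 6.1
0.48 [ 491.8 -295.1   68. ] off [ 0.001   0.0039 -0.0407] roll 13.0
0.36 [ 484.7 -276.    68. ] off [ 0.001   0.0097 -0.0603] roll 19.8
0.24 [ 479.9 -256.2   68. ] off [ 0.001   0.0177 -0.079 ] roll 26.7
0.12 [ 477.6 -235.9   68. ] off [ 0.001   0.028  -0.0966] roll 33.6
0.0 [ 477.7 -215.5   68. ] off [ 0.001   0.0403 -0.1129] roll 40.5
-0.12 [ 480.2 -195.3   68. ] off [ 0.001   0.0544 -0.1276] roll 47.3
-0.24 [ 485.1 -175.5   68. ] off [ 0.001   0.0702 -0.1405] roll 54.2
-0.36 [ 492.4 -156.5   68. ] off [ 0.001   0.0874 -0.1514] roll 61.1
-0.48 [ 501.9 -138.4   68. ] off [ 0.001   0.1058 -0.1601] roll 68.0
-0.6 [ 513.5 -121.7   68. ] off [ 0.001   0.1252 -0.1666] roll 74.8
-0.72 [ 527.  -106.4   68. ] off [ 0.0011  0.1451 -0.1708] roll 81.7
```

```bash
python3 -m inch '{"offset": [[0.001,0.0005,-0.0205],[0.001,0.004,-0.0405],[0.001,0.0095,-0.06],[0.001,0.0175,-0.079],[0.001,0.028,-0.0965],[0.001,0.04,-0.113],[0.001,0.0545,-0.1275],[0.001,0.07,-0.1405],[0.001,0.0875,-0.1515],[0.001,0.106,-0.16],[0.001,0.125,-0.1665],[0.001,0.143,-0.170]], "roll": [6,13,20,27,34,40,47,54,61,68,75,81], "grip": [0.024,0.024,0.024,0.024,0.024,0.024,0.024,0.024,0.024,0.024,0.024,0.024]}' 20
python3 - <<'E'
from h import *
im=imaging.get_image("top");crop(im,330,120,530,320,3,"pics/t3.png")
print(read_state()["joint_pos"].round(2))
plan("R",[-.72,-.74],z=68)
E
```

```text
clock: 4.4
eef_pos: [456.2, -228.9, 68.9]
orientation: [0.332, 0.643, 0.371, -0.582]
wrist_force: [-0.1, 0.1, 0.0]
gripper_width: 0.281
[-0.53  0.37 -0.45  0.76  0.1   3.14]
t 4.45 pos [ 454.2 -231.3   68.6] F [-2.2 -2.9 -0.8]
-0.72 [ 527.  -106.4   68. ] off [ 0.0148 -0.0007 -0.1438] roll 14.5
-0.74 [ 529.4 -104.    68. ] off [ 0.0151  0.0002 -0.1471] roll 15.6
```

View pics/t3.png

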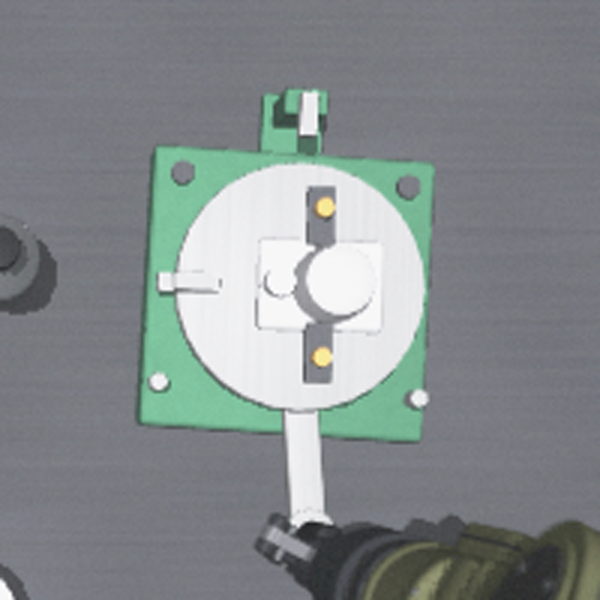

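Run:
```python
from h import *
s,A=axes();print(A.round(3),s["joint_pos"].round(4),s["qvel"].round(3))
```

```text
[[ 0.044  0.861 -0.506]
 [ 0.088 -0.508 -0.857]
 [-0.995 -0.007 -0.098]] [-0.5328  0.3662 -0.4495  0.7617  0.0983  3.1415] [ 0.039  0.003 -0.004  0.003 -0.004 -0.002]
```

```bash
python3 -m inch '{"offset": [[-0.04,0,0],[-0.08,0,0],[-0.08,0,0],[-0.08,0,0],[-0.08,0,0],[-0.08,0,0],[-0.08,0,0],[-0.08,0,0],[-0.08,0,0],[-0.08,0,0],[-0.08,0,0],[-0.08,0,0]], "roll": [0,-4,-12,-20,-28,-36,-44,-52,-60,-68,-76,-84], "grip": [0.024,0.024,0.024,0.024,0.024,0.05,0.05,0.05,0.05,0.05,0.05,0.05]}' 20;  python3 - <<'E'
from h import *
s,A=axes();print(A.round(3),s["joint_pos"].round(3))
E
```

```text
clock: 5.65
eef_pos: [450.4, -237.6, 148.6]
orientation: [0.677, 0.254, 0.666, -0.185]
wrist_force: [-0.2, -0.6, 0.2]
gripper_width: 0.587
[[ 0.044  0.588  0.807]
 [ 0.088  0.803 -0.59 ]
 [-0.995  0.097 -0.016]] [-0.547  0.289 -0.327  0.963  0.098  1.655]
```

```bash
python3 -m inch '{"offset": [[0,-0.018,-0.025],[0,-0.035,-0.048],[0,-0.05,-0.07],[0,-0.05,-0.07],[0,-0.05,-0.07],[0,-0.05,-0.07],[0,-0.05,-0.07],[0,-0.05,-0.07],[0,-0.05,-0.07],[0,-0.05,-0.07],[0,-0.05,-0.07],[0,-0.05,-0.07]], "roll": [-8,-16,-24,-32,-40,-48,-56,-64,-72,-80,-88,-96], "grip": [0.085,0.085,0.085,0.085,0.085,0.085,0.085,0.085,0.085,0.085,0.085,0.085]}' 20;  python3 - <<'E'
from h import *
im=imaging.get_image("top");cv2.imwrite("pics/t4f.png",im[:,:,::-1]);crop(im,330,120,530,320,3,"pics/t4.png")
s,A=axes();print(A.round(3),s["joint_pos"].round(3))
E
```

```text
clock: 6.85
eef_pos: [364.3, -235.8, 145.2]
orientation: [0.64, -0.335, 0.582, 0.373]
wrist_force: [-0.1, 0.6, 0.5]
gripper_width: 0.996
[[ 0.044 -0.869  0.492]
 [ 0.088  0.494  0.865]
 [-0.995  0.005  0.098]] [-0.646  0.178 -0.491  0.92   0.097 -0.129]
```

View pics/t4.png

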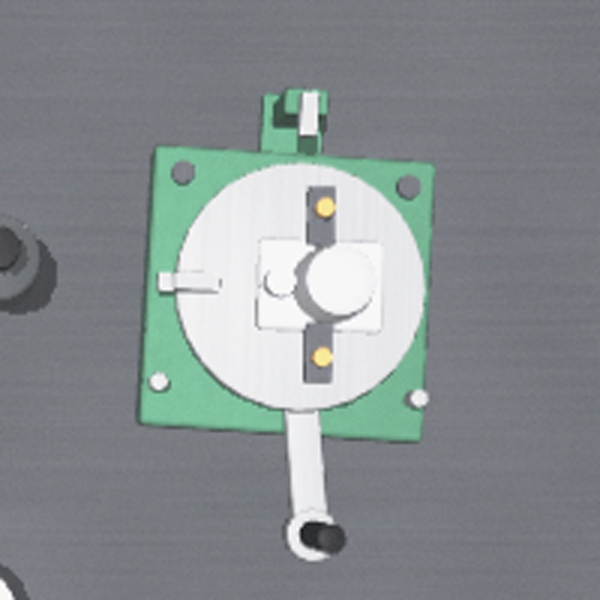

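```bash
cat >> h.py <<'E'
def lev(uv,z=108,n="R"):
    c,y=RIG[n];d=ray("top",uv,z)[:2]-c;return round(np.linalg.norm(d),1),round(wrap(np.arctan2(d[1],d[0])-y-np.pi),3)
def lug(uv,n="R",z=65):
    c,y=RIG[n];d=ray("top",uv,z)[:2]-c;return round(np.linalg.norm(d),1),round(wrap(np.arctan2(d[1],d[0])-y),3)
E
python3 - <<'E'
from h import *
print("lever",lev((330+329/3,120+539/3)),"lug",lug((330+160/3,120+282/3)),lug((330+190/3,120+282/3),z=72))
l=lev((330+329/3,120+539/3))[1]
plan("R",[l],z=145);plan("R",[l],z=68)
E
```

```text
lever (np.float64(169.8), np.float64(0.12)) lug (np.float64(94.3), np.float64(1.601)) (np.float64(74.7), np.float64(1.603))
t 6.9 pos [ 364.4 -235.8  145.2] F [ 0.8 -0.4 -0.5]
0.12 [ 477.6 -235.9  145. ] off [ 0.0052 -0.0985  0.0556] roll -32.9
t 6.9 pos [ 364.4 -235.8  145.2] F [ 0.8 -0.4 -0.5]
0.12 [ 477.6 -235.9   68. ] off [ 0.0818 -0.0988  0.0481] roll -32.9
```

```bash
python3 -m inch '{"offset": [[0.0,-0.03,0.018],[0.0,-0.06,0.035],[0.005,-0.0985,0.0555],[0.005,-0.0985,0.0555],[0.005,-0.0985,0.0555],[0.04,-0.0985,0.052],[0.082,-0.099,0.048],[0.082,-0.099,0.048],[0.082,-0.099,0.048],[0.082,-0.099,0.048],[0.082,-0.099,0.048],[0.082,-0.099,0.048]], "roll": [-8,-16,-24,-32,-33,-33,-33,-33,-33,-33,-33,-33], "grip": [0.085,0.085,0.085,0.085,0.085,0.085,0.085,0.06,0.024,0.024,0.024,0.024]}' 20;  python3 - <<'E'
from h import *
im=imaging.get_image("wrist");cv2.imwrite("pics/w4.png",im[:,:,::-1])
plan("R",np.arange(.2,.75,.08),z=68)
print(read_state()["joint_pos"].round(3))
E
```

```text
clock: 8.1
eef_pos: [478.8, -236.6, 69.5]
orientation: [0.518, -0.505, 0.451, 0.523]
wrist_force: [-0.4, 0.2, -0.2]
gripper_width: 0.281
t 8.15 pos [ 478.6 -236.5   69.2] F [ 0.1  0.4 -0.7]
0.2 [ 478.9 -249.5   68. ] off [ 0.0001  0.0005 -0.013 ] roll -4.6
0.28 [ 481.2 -262.8   68. ] off [-0.001  -0.0011 -0.0265] roll -9.1
0.36 [ 484.7 -276.    68. ] off [-0.0019 -0.0038 -0.0397] roll -13.7
0.44 [ 489.1 -288.8   68. ] off [-0.0028 -0.0075 -0.0528] roll -18.3
0.52 [ 494.6 -301.3   68. ] off [-0.0037 -0.0123 -0.0655] roll -22.9
0.6 [ 501.1 -313.2   68. ] off [-0.0044 -0.0181 -0.0778] roll -27.5
0.68 [ 508.5 -324.6   68. ] off [-0.005  -0.0248 -0.0896] roll -32.0
[-0.518  0.398 -0.394  0.781  0.098 -0.576]
```

View pics/w4.png

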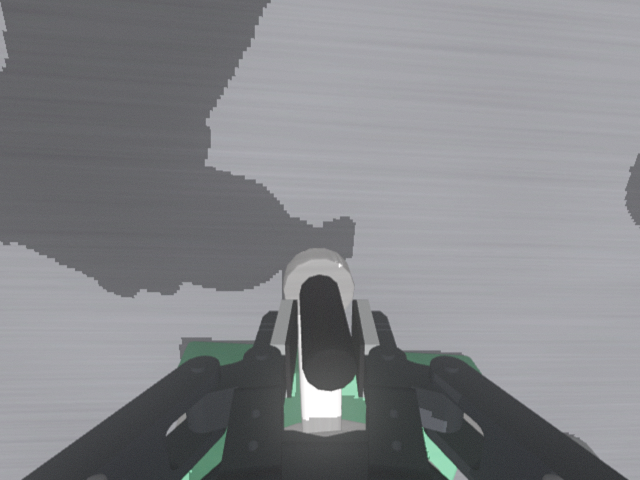

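```bash
python3 -m inch '{"offset": [[0,0.0005,-0.013],[-0.001,-0.001,-0.0265],[-0.002,-0.004,-0.0395],[-0.003,-0.0075,-0.053],[-0.0035,-0.0125,-0.0655],[-0.0045,-0.018,-0.078],[-0.005,-0.025,-0.0895],[-0.0055,-0.0285,-0.095],[-0.0055,-0.0285,-0.095]], "roll": [-5,-9,-14,-18,-23,-28,-32,-34,-34], "grip": [0.024,0.024,0.024,0.024,0.024,0.024,0.024,0.024,0.024]}' 20;  python3 - <<'E'
from h import *
plan("R",np.arange(.6,-.75,-.12),z=70)
print(read_state()["joint_pos"].round(3))
E
```

```text
clock: 9.05
eef_pos: [513.3, -330.9, 68.6]
orientation: [-0.348, 0.635, -0.279, -0.631]
wrist_force: [-0.4, -0.1, 0.1]
gripper_width: 0.282
t 9.05 pos [ 513.3 -330.9   68.6] F [-0.4 -0.1  0.1]
0.6 [ 501.1 -313.2   70. ] off [-0.0005 -0.0011  0.0215] roll 6.5
0.48 [ 491.8 -295.1   70. ] off [ 0.0006 -0.0046  0.0415] roll 13.4
0.36 [ 484.7 -276.    70. ] off [ 0.0019 -0.0105  0.061 ] roll 20.2
0.24 [ 479.9 -256.2   70. ] off [ 0.0034 -0.0187  0.0796] roll 27.1
0.12 [ 477.6 -235.9   70. ] off [ 0.005  -0.029   0.0971] roll 34.0
0.0 [ 477.7 -215.5   70. ] off [ 0.0067 -0.0414  0.1133] roll 40.9
-0.12 [ 480.2 -195.3   70. ] off [ 0.0086 -0.0555  0.1278] roll 47.8
-0.24 [ 485.1 -175.5   70. ] off [ 0.0105 -0.0714  0.1405] roll 54.7
-0.36 [ 492.4 -156.5   70. ] off [ 0.0125 -0.0886  0.1512] roll 61.6
-0.48 [ 501.9 -138.4   70. ] off [ 0.0145 -0.107   0.1598] roll 68.5
-0.6 [ 513.5 -121.7   70. ] off [ 0.0165 -0.1263  0.166 ] roll 75.4
-0.72 [ 527.  -106.4   70. ] off [ 0.0184 -0.1462  0.17  ] roll 82.3
[-0.624  0.518 -0.183  0.881  0.097 -1.275]
```

```bash
python3 -m inch '{"offset": [[-0.0005,-0.001,0.0215],[0.0005,-0.0045,0.0415],[0.002,-0.0105,0.061],[0.0035,-0.0185,0.0795],[0.005,-0.029,0.097],[0.0065,-0.0415,0.1135],[0.0085,-0.0555,0.128],[0.0105,-0.0715,0.1405],[0.0125,-0.0885,0.151],[0.0145,-0.107,0.16],[0.0165,-0.1265,0.166],[0.0165,-0.1265,0.166]], "roll": [6.5,13,20,27,34,41,48,55,61,68,75,75], "grip": [0.024,0.024,0.024,0.024,0.024,0.024,0.024,0.024,0.024,0.024,0.024,0.024]}' 20;  python3 - <<'E'
from h import *
im=imaging.get_image("top");crop(im,330,120,530,320,3,"pics/t5.png")
plan("R",np.arange(-.48,.75,.12),z=70)
print(read_state()["joint_pos"].round(3))
E
```

```text
clock: 10.25
eef_pos: [513.7, -120.3, 70.4]
orientation: [0.662, -0.292, 0.605, 0.331]
wrist_force: [-0.2, -0.6, -0.2]
gripper_width: 0.282
t 10.3 pos [ 513.5 -120.8   70.3] F [-0.8  0.1 -0.9]
-0.48 [ 501.9 -138.4   70. ] off [-0.0018 -0.0015 -0.021 ] roll -6.3
-0.36 [ 492.4 -156.5   70. ] off [-0.0038 -0.005  -0.041 ] roll -13.2
-0.24 [ 485.1 -175.5   70. ] off [-0.0058 -0.0108 -0.0604] roll -20.1
-0.12 [ 480.2 -195.3   70. ] off [-0.0077 -0.0189 -0.079 ] roll -27.0
0.0 [ 477.7 -215.5   70. ] off [-0.0096 -0.0292 -0.0965] roll -33.9
0.12 [ 477.6 -235.9   70. ] off [-0.0113 -0.0415 -0.1126] roll -40.8
0.24 [ 479.9 -256.2   70. ] off [-0.0129 -0.0557 -0.1272] roll -47.7
0.36 [ 484.7 -276.    70. ] off [-0.0144 -0.0715 -0.14  ] roll -54.6
0.48 [ 491.8 -295.1   70. ] off [-0.0157 -0.0888 -0.1508] roll -61.4
0.6 [ 501.1 -313.2   70. ] off [-0.0168 -0.1072 -0.1594] roll -68.3
0.72 [ 512.5 -330.1   70. ] off [-0.0177 -0.1265 -0.1658] roll -75.2
[-0.289  0.372 -0.434  0.743  0.096  0.366]
```

View pics/t5.png

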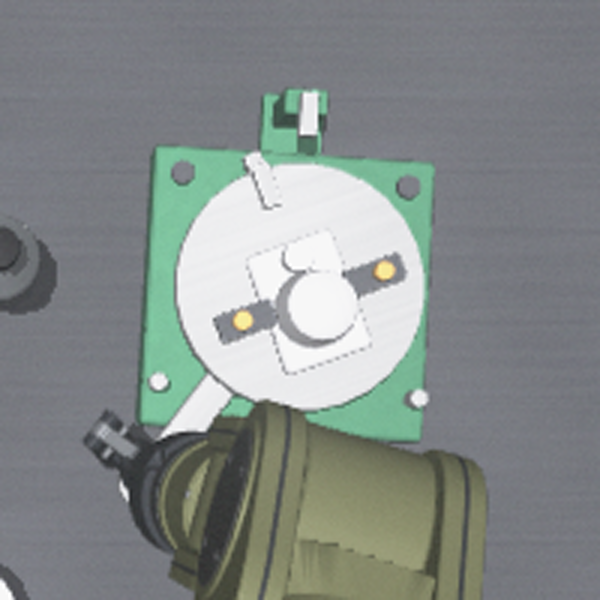

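Run:
```python
from h import *
for u in((253,158),(271,205)):
  for z in (65,74): print(lug((330+u[0]/3,120+u[1]/3),z=z))
print("ptr",[lug((330+u[0]/3,120+u[1]/3),z=71) for u in((308,135),(312,93))])
```

```text
(np.float64(93.8), np.float64(0.387))
(np.float64(92.7), np.float64(0.41))
(np.float64(59.1), np.float64(0.369))
(np.float64(58.3), np.float64(0.405))
ptr [(np.float64(104.0), np.float64(-0.002)), (np.float64(133.2), np.float64(-0.011))]
```

```bash
python3 -m inch '{"offset": [[-0.002,-0.0015,-0.021],[-0.004,-0.005,-0.041],[-0.006,-0.011,-0.0605],[-0.0075,-0.019,-0.079],[-0.0095,-0.029,-0.0965],[-0.0115,-0.0415,-0.1125],[-0.0115,-0.0415,-0.1125]], "roll": [-6,-13,-20,-27,-34,-41,-41], "grip": [0.024,0.024,0.024,0.024,0.024,0.024,0.024]}' 20;  python3 - <<'E'
from h import *
plan("R",[0.06,0,-.06,-.12,-.18,-.22,-.25],z=70)
E
```

```text
clock: 11.0
eef_pos: [477.7, -238.7, 70.5]
orientation: [0.518, -0.507, 0.451, 0.522]
wrist_force: [-0.2, 0.7, 0.8]
gripper_width: 0.28
t 11.0 pos [ 477.7 -238.7   70.5] F [-0.2  0.7  0.8]
0.06 [ 477.3 -225.7   70. ] off [ 0.0016 -0.0003  0.0129] roll 3.6
0 [ 477.7 -215.5   70. ] off [ 0.0025 -0.0012  0.0231] roll 7.0
-0.06 [ 478.6 -205.4   70. ] off [ 0.0034 -0.0028  0.0331] roll 10.5
-0.12 [ 480.2 -195.3   70. ] off [ 0.0043 -0.0049  0.043 ] roll 13.9
-0.18 [ 482.4 -185.3   70. ] off [ 0.0052 -0.0077  0.0528] roll 17.4
-0.22 [ 484.1 -178.8   70. ] off [ 0.0059 -0.0098  0.0592] roll 19.7
-0.25 [ 485.6 -173.9   70. ] off [ 0.0063 -0.0116  0.064 ] roll 21.4
```

```bash
python3 -m inch '{"offset": [[0.0015,-0.0005,0.013],[0.0025,-0.001,0.023],[0.0035,-0.003,0.033],[0.0045,-0.005,0.043],[0.005,-0.0075,0.053],[0.006,-0.01,0.059],[0.006,-0.01,0.059]], "roll": [4,7,10,14,17,20,20], "grip": [0.024,0.024,0.024,0.024,0.024,0.024,0.024]}' 20;  python3 - <<'E'
from h import *
im=imaging.get_image("top");crop(im,380,140,480,240,6,"pics/t6.png")
plan("R",[-.22,-.28,-.34,-.40,-.46,-.52],z=70)
E
```

```text
clock: 11.7
eef_pos: [483.6, -179.0, 70.1]
orientation: [0.597, -0.409, 0.535, 0.435]
wrist_force: [-2.9, -4.1, 1.5]
gripper_width: 0.282
t 11.75 pos [ 483.6 -179.1   70. ] F [-2.7 -2.4  2. ]
-0.22 [ 484.1 -178.8   70. ] off [ 0.0001 -0.0004  0.0004] roll -0.3
-0.28 [ 487.3 -169.1   70. ] off [ 0.0011 -0.0006  0.0106] roll 3.2
-0.34 [ 491.  -159.6   70. ] off [ 0.002  -0.0015  0.0207] roll 6.6
-0.4 [ 495.3 -150.3   70. ] off [ 0.003  -0.003   0.0308] roll 10.1
-0.46 [ 500.2 -141.4   70. ] off [ 0.004  -0.005   0.0407] roll 13.5
-0.52 [ 505.5 -132.7   70. ] off [ 0.005  -0.0077  0.0505] roll 17.0
```

View pics/t6.png

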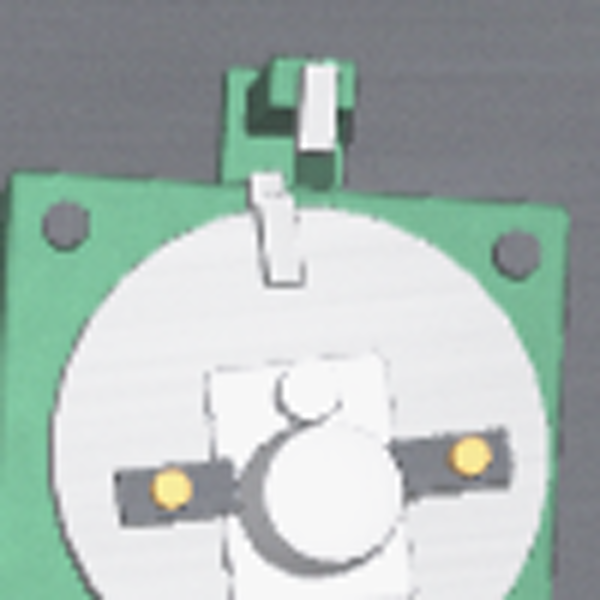

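Run:
```python
from h import *
f=lambda u,z:lug((380+u[0]/6,140+u[1]/6),z=z)
print(f((267,180),68),f((267,180),71),f((280,215),78),f((284,278),76));print("ptr",f((317,148),71),f((321,68),71))
```

```text
(np.float64(94.4), np.float64(0.163)) (np.float64(93.9), np.float64(0.17)) (np.float64(80.3), np.float64(0.152)) (np.float64(59.0), np.float64(0.158))
ptr (np.float64(104.7), np.float64(-0.005)) (np.float64(132.5), np.float64(-0.004))
```

```bash
python3 -m inch '{"offset": [[0.001,-0.0005,0.0105],[0.002,-0.0015,0.0205],[0.0025,-0.0025,0.0255],[0.0025,-0.0025,0.0255]], "roll": [3,6.5,8,8], "grip": [0.024,0.024,0.024,0.024]}' 20;  python3 - <<'E'
from h import *
im=imaging.get_image("top");crop(im,380,140,480,240,6,"pics/t7.png")
plan("R",[-.37,-.38,-.39,-.40],z=70)
E
```

```text
clock: 12.15
eef_pos: [492.4, -155.2, 70.0]
orientation: [0.624, -0.367, 0.564, 0.398]
wrist_force: [-2.6, -3.3, 1.3]
gripper_width: 0.28
t 12.2 pos [ 492.5 -155.3   69.9] F [-2.9 -2.6  2. ]
-0.37 [ 493.1 -154.9   70. ] off [-0.     -0.0004  0.0006] roll 0.4
-0.38 [ 493.8 -153.4   70. ] off [ 0.0002 -0.0004  0.0023] roll 1.0
-0.39 [ 494.6 -151.9   70. ] off [ 0.0003 -0.0004  0.004 ] roll 1.5
-0.4 [ 495.3 -150.3   70. ] off [ 0.0005 -0.0005  0.0057] roll 2.1
```

View pics/t7.png

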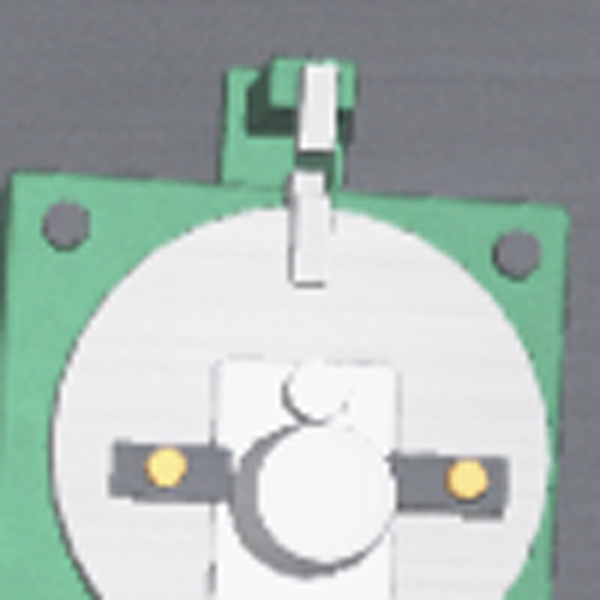

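```bash
python3 -m inch '{"offset": [[0.0,-0.0005,0.003],[0.0005,-0.0005,0.005],[0.0005,-0.0005,0.005],[0.0005,-0.0005,0.005]], "roll": [1,2,2,2], "grip": [0.024,0.024,0.024,0.024]}' 20;  python3 - <<'E'
from h import *
im=imaging.get_image("top");crop(im,380,140,480,240,6,"pics/t8.png")
f=lambda u,z:lug((380+u[0]/6,140+u[1]/6),z=z)
print("prev",f((307,178),68),f((309,278),76))
plan("R",np.arange(-.28,.75,.1),z=70)
E
```

```text
clock: 12.6
eef_pos: [494.4, -151.5, 69.9]
orientation: [0.63, -0.356, 0.571, 0.388]
wrist_force: [-3.2, -3.5, 2.9]
gripper_width: 0.281
prev (np.float64(94.8), np.float64(0.018)) (np.float64(58.8), np.float64(0.014))
t 12.65 pos [ 494.4 -151.5   69.9] F [-4.2 -4.5  2.3]
-0.28 [ 487.3 -169.1   70. ] off [-0.0019 -0.0015 -0.0188] roll -6.8
-0.18 [ 482.4 -185.3   70. ] off [-0.0035 -0.0044 -0.0355] roll -12.5
-0.08 [ 479.1 -202.    70. ] off [-0.005  -0.0089 -0.0518] roll -18.3
0.02 [ 477.5 -218.9   70. ] off [-0.0064 -0.015  -0.0676] roll -24.0
0.12 [ 477.6 -235.9   70. ] off [-0.0078 -0.0227 -0.0827] roll -29.8
0.22 [ 479.3 -252.8   70. ] off [-0.0091 -0.0318 -0.0969] roll -35.5
0.32 [ 482.8 -269.5   70. ] off [-0.0103 -0.0423 -0.1102] roll -41.3
0.42 [ 487.9 -285.7   70. ] off [-0.0114 -0.0541 -0.1224] roll -47.0
0.52 [ 494.6 -301.3   70. ] off [-0.0124 -0.0671 -0.1333] roll -52.7
0.62 [ 502.9 -316.1   70. ] off [-0.0132 -0.0811 -0.1429] roll -58.4
0.72 [ 512.5 -330.1   70. ] off [-0.0139 -0.096  -0.1511] roll -64.1
```

View pics/t8.png

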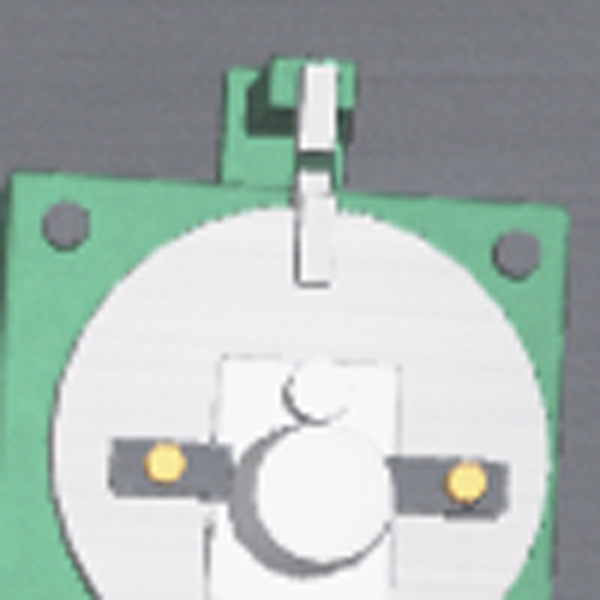

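```bash
python3 -m inch '{"offset": [[-0.002,-0.0015,-0.019],[-0.0035,-0.0045,-0.0355],[-0.005,-0.009,-0.052],[-0.0065,-0.015,-0.0675],[-0.008,-0.0225,-0.0825],[-0.009,-0.032,-0.097],[-0.0105,-0.0425,-0.11],[-0.0115,-0.054,-0.1225],[-0.0125,-0.067,-0.1335],[-0.013,-0.081,-0.143],[-0.014,-0.096,-0.151],[-0.014,-0.096,-0.151]], "roll": [-7,-12.5,-18,-24,-30,-35.5,-41,-47,-53,-58,-64,-64], "grip": [0.024,0.024,0.024,0.024,0.024,0.024,0.024,0.024,0.024,0.024,0.024,0.024]}' 20; python3 -m inch '{"offset": [[0,0,0],[0,0,0],[0,0,0],[-0.05,0,0],[-0.09,0,0],[-0.12,0,0],[-0.12,0,0]], "roll": [0,0,0,0,0,0,0], "grip": [0.045,0.045,0.045,0.045,0.045,0.045,0.045]}' 20
python3 - <<'E'
from h import *
s,A=axes(); print((A.T@np.array([-.15,0,0])).round(3))
E
```

```text
clock: 13.85
eef_pos: [514.7, -331.4, 70.0]
orientation: [-0.346, 0.637, -0.279, -0.63]
wrist_force: [0.7, 0.1, -0.0]
gripper_width: 0.278
clock: 14.55
eef_pos: [510.9, -342.8, 195.0]
orientation: [-0.346, 0.64, -0.279, -0.627]
wrist_force: [0.2, -1.6, 0.6]
gripper_width: 0.529
[-0.009  0.119  0.091]
```

Back off toward the robot and check.

```bash
python3 -m inch '{"offset": [[-0.003,0.03,0.023],[-0.006,0.06,0.046],[-0.009,0.09,0.069],[-0.009,0.119,0.091],[-0.009,0.119,0.091],[-0.009,0.119,0.091]], "roll": [0,0,0,0,0,0], "grip": [0.045,0.045,0.045,0.045,0.045,0.045]}' 20
python3 - <<'E'
from h import *
im=imaging.get_image("top");cv2.imwrite("pics/t9f.png",im[:,:,::-1]);crop(im,380,130,530,280,4,"pics/t9.png")
E
```

```text
clock: 15.15
eef_pos: [360.2, -342.7, 194.8]
orientation: [-0.347, 0.64, -0.279, -0.627]
wrist_force: [0.6, 0.1, 0.4]
gripper_width: 0.523
```

View pics/t9.png

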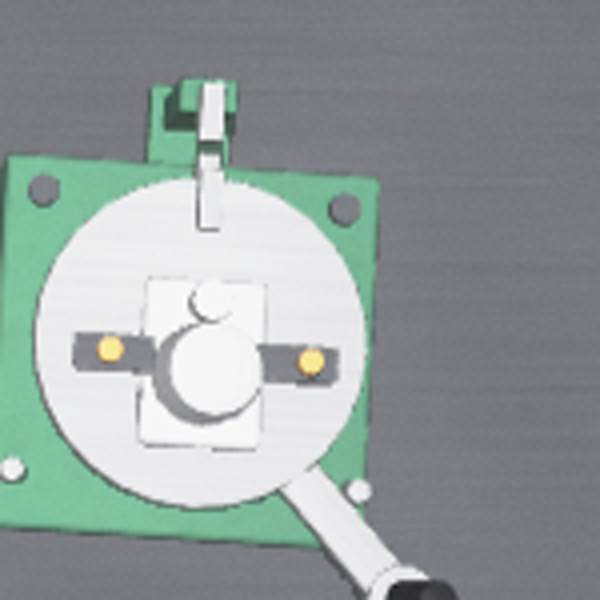

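View pics/t9f.png

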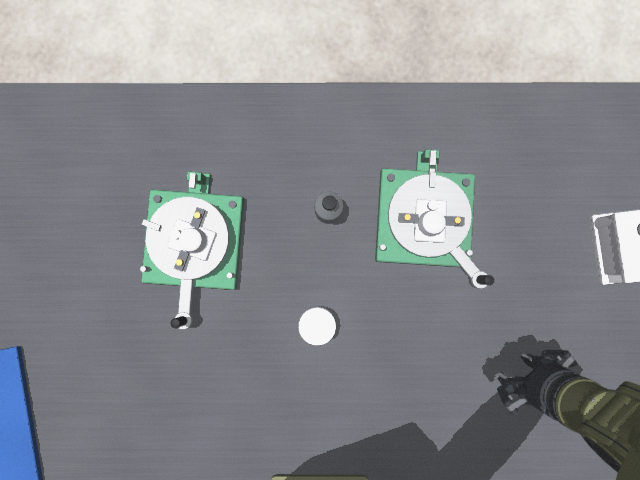

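Run:
```python
from h import *
print(lev((487,280.5)), lug((380+208/4,130+158/4),z=68), lug((380+208/4,130+224/4),z=76))
im=cv2.imread("pics/t9f.png")[:,:,::-1];crop(im,465,260,505,300,12,"pics/h9.png")
```

```text
(np.float64(167.2), np.float64(0.723)) (np.float64(95.2), np.float64(0.0)) (np.float64(59.6), np.float64(-0.003))
```

View pics/h9.png

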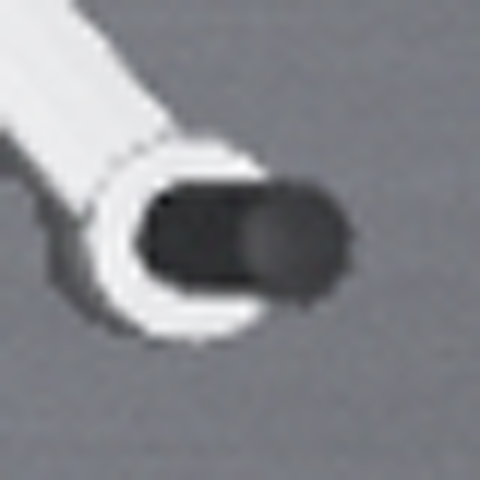

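Run:
```python
from h import *
print(lev((489.75,280.2))); print(arm.finish_job())
```

```text
(np.float64(170.1), np.float64(0.751))
the job is handed in; nothing more can be done
None
```

The job is handed in, and `finish_job` gave no verdict. The clockwise table is the right-hand one. Its lug is now in line with its pointer, the lever is back at its loose stop, and the gripper has let go.

I tried the right-hand lever first. Swinging it to the right ran loose, and swinging it to the left carried the disc clockwise. I drove the disc round in three strokes, the last in small steps checked in the top camera. I never touched the left table.

**Last checks (top camera, after letting go):**
- **Lug:** within about 0.005 rad of the pointer line, against the 0.07 rad (4°) allowed.
- **Lever:** at about 0.75 rad, which is its stop.
- **Piston and bottle:** in the same place in the picture as at the start.
- **Gripper:** well clear of everything.
- **Time:** about 15 s of the 72 s allowed.

**One mishap:** on the first drive stroke the last joint ran up against its 3.14 rad limit. The highest reading was 3.1415, so I can't rule out that it slightly passed its range. The tool tilted about 5.6° and slipped off the handle. I lifted it, turned the wrist half round and carried on, and the tilt remained for the rest of the job. Wrist forces stayed at a few newtons in the readings, and I saw no contact with the discs.

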